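# Close and lock the water port's union cap

## Task

One of the two water ports on the bench still has its spanner sitting on the lock nut: its cap is loose. By hand, screw that port's round knurled cap clockwise (seen from above) until it stops, and only then swing its spanner clockwise until it stops too, so that the cap is locked. Let go and leave the spanner where it is.

Things in the scene. Friction and masses are not known exactly. Their poses are not given: they have to be found in the camera images.
- cap_grip (a point): Centre, half-way up, of the loose knurled brass cap: 46 mm wide, 30 mm high (67 to 97 mm above the bench; 5 mm stub on top), upright axis, z up, cannot come off. Below it a 41 mm flange, then a thin neck. The port is bolted down on an 84 mm plate. A like port without spanner, already closed and not turning, stands about 0.25 m to its left or right.
- cap (a joint): Turn of that cap in rad, growing clockwise seen from above; starts between 0 and 0.4, stops hard at 1.3 (home: the dark rib on the cap's side stands over the small rib on the flange). Friction about 0.12 N m; it stays where it is left; turned on past the stop it merely slips in the fingers.
- spanner_grip (a point): Gripping point on the flat steel ring spanner that sits on the port's lock nut below the cap: 105 mm from the port's axis, 35 mm above the bench. The handle is a level bar 10 mm wide and 10 mm high that reaches 157 mm from the axis. x points along it away from the port, z up. The spanner is captive and only turns, about the cap's own upright axis.
- spanner (a joint): Turn of the spanner with its lock nut in rad, growing clockwise seen from above; starts between 0 and 0.15, stops hard at 0.7 (locked). Friction about 0.3 N m (3 N at the gripping point); it stays where it is left. Not part of the job: a retort stand at the left front of the bench may rise close to where the arm starts, so go straight up 0.2 m before moving off.

How it is judged:
By the outcome, as a careful person would: the job done as asked, in the order asked, and still so for the second after the job is handed in, with the robot touching nothing.
It also fails if it takes over 45 s, if anything falls off the work surface, if the arm or the gripper's body presses on something with over 40 N, if the wrist force passes 120 N, or if a joint passes its speed limit or range.

## Robot

A 7-joint arm with a two-finger parallel gripper is mounted at the origin on a cart in front of the work surface, level with it; the furniture and walls round the work are solid. World frame = base frame: x ahead of the robot, y to its left, z up, the work surface at z = 0. Lengths are in m, angles in rad, forces in N, time in s.
With the tool pointing down it reaches from about 0.425 to 0.975 m from the base axis. Payload 16.7 kg.
Tool frame: the origin (TCP) lies midway between the tips of the shut fingers; the grasp point (between the pads) lies 19 mm behind it; z points along the fingers, y is the direction in which the jaws open and shut (so a half turn about z gives the same grasp; the last joint's range is limited). The gripper opens to 85 mm and grips with 20 to 120 N. Pads are 22 mm wide; open, the fingers measure 114 mm over their backs; the gripper's body (76 mm by 85 mm) begins 54 mm behind the grasp point. The pads swing forward as they close: fully open they stand 13 mm farther back than shut.
Start: joints at [-1.435, 0.426, 0.074, 1.606, -0.034, 1.111, -0.067], TCP at [0.19, 0.648, 0.209] pointing down, gripper open.
Joint ranges: [-2.85, 2.85], [-0.5, 2.14], [-1.23, 1.37], [0.21, 2.46], [-1.02, 4.16], [0.16, 2.05], [-2.73, 2.73]. Speed limits (rad/s): [1.89, 1.89, 2.39, 2.39, 3.01, 3.01, 3.01].

## Interface

Orientations are given as a unit quaternion [w, x, y, z].
In Python, from rig import ctrl, viewer gives the robot as it stands.
- The arm moves only by the shell command python3 -m inch 'ROWS'. ROWS is text: rows parted by semicolons, each of 7 numbers parted by spaces: the opening, from 0 (shut) to 1 (fully open), then the shift along the tool's x, y, z in mm, then the turn, a rotation vector about the tool's x, y, z in degrees. A call has 1 to 12 rows; each row shifts and turns the commanded pose from where the row before left it, along the tool's axes as they then stand; what a row does not reach is not made up. A row lasts 1/8 s, in which the tool goes at most 62.5 mm and 10.7 degrees, less where a joint would pass 70% of its speed; a pose out of reach is approached as far as the arm can. A call with a gripper value outside its range is refused whole. The fingers move at their own pace and stop on an object; the grip force is fixed at half the most. Time passes only in rows, so rows that do not move let the fingers close. It gives the time, the measured TCP pose, the force and the opening at its end, in the units of the state.
- ctrl.sense(): the state, without advancing time (a new reading comes with each control period).
- viewer.camera(name): name is "scene" or "top" or "wrist"; returns the picture (420x560x3 uint8, red, green, blue); there is no depth.
- viewer.camera_info(name): a dict with "K" (3x3 intrinsics, pixels), "R" (3x3) and "t" (3): a world point X has camera coordinates R X + t. Camera axes: x right, y down, z forward; pixel columns grow to the right and rows downward; lengths in m; the calibration is good to about 2 mm. A picture is of the moment at which its call begins: read the wrist's pose just before it. camera_info takes no time and is no camera call; for the wrist camera it gives the pose at the moment of the call.
- ctrl.job_done(): hands the job in, once; it reports no verdict.
The state is a dict: "t": time; "joints": joint angles; "qvel": joint speeds; "tau": joint torques, N m; "eef_pos": TCP position; "tcp_rot": TCP orientation; "contact_force": force on the tool from outside, world axes, zero at the start; "torque": the same for the moment, N m; "finger_gap": opening from 0.0 (shut) to 1.0 (fully open).
Only numpy, scipy, OpenCV 4.12 (cv2) and the standard library are available. Lean on these libraries where they do the work, as an engineer would, in place of code of your own. Each camera call takes 0.05 s, during which the arm holds its last target.

## Working session

There is one attempt and no reset: what is moved stays moved. The work goes in short steps, Python scripts to look and compute and a shell command to move; the robot and the scene stay as the last step left them, time stands still between calls to the robot, and variables do not carry over. Pictures are saved under pics/ and viewed, and the job is handed in when it is done.

```bash
mkdir -p pics; ls; python3 - <<'E'
from rig import ctrl, viewer
import cv2
s=ctrl.sense(); print(s)
for n in ("scene","top","wrist"):
    i=viewer.camera_info(n); print(n,i)
    cv2.imwrite(f"pics/{n}0.png",viewer.camera(n)[:,:,::-1])
E
```

```text
pics
{'t': 0.0, 'joints': array([-1.43545666,  0.42674174,  0.07387298,  1.60663567, -0.03409752,
        1.11077368, -0.06708923]), 'qvel': array([ 5.80429392e-05, -8.61331324e-04, -1.73045619e-03, -8.10423028e-04,
       -3.59601532e-04, -5.94633222e-04, -2.80116109e-04]), 'tau': array([ 1.79798631e-04, -9.49818134e+01,  3.76086116e+00, -4.63535500e+01,
        1.92102027e-02,  9.89744207e-03,  2.77749638e-05]), 'eef_pos': array([0.18959817, 0.6473626 , 0.20799213]), 'tcp_rot': array([-3.81347318e-05,  1.41959015e-01,  9.89872323e-01, -6.48066383e-04]), 'contact_force': array([ 0.42474025,  0.03751539, -1.06207798]), 'torque': array([0.01327053, 0.01636302, 0.0341692 ]), 'finger_gap': 1.0026327161896578}
scene {'K': array([[431.21493982,   0.        , 275.79233232],
       [  0.        , 431.21493982, 211.06235333],
       [  0.        ,   0.        ,   1.        ]]), 'R': array([[ 0.83165191, -0.55528199, -0.00412446],
       [-0.34694774, -0.51379946, -0.78462563],
       [ 0.43356934,  0.65396638, -0.61995613]]), 't': array([-0.30498714,  0.36985802,  0.54363711])}
top {'K': array([[541.33982839,   0.        , 280.33691347],
       [  0.        , 541.33982839, 201.15263564],
       [  0.        ,   0.        ,   1.        ]]), 'R': array([[ 0.01459206, -0.99980711,  0.01314595],
       [-0.99503393, -0.01581452, -0.09827201],
       [ 0.09846095, -0.01164668, -0.99507276]]), 't': array([0.18997643, 0.521837  , 0.91407782])}
wrist {'K': array([[315.0920035 ,   0.        , 280.3495311 ],
       [  0.        , 315.0920035 , 211.27945478],
       [  0.        ,   0.        ,   1.        ]]), 'R': array([[ 2.80619658e-01,  9.59818794e-01, -6.99987169e-04],
       [ 9.23542909e-01, -2.69815026e-01,  2.72522194e-01],
       [ 2.61383057e-01, -7.71215531e-02, -9.62149242e-01]]), 't': array([-0.67411697, -0.03547266,  0.37823069])}
```

View pics/scene0.png

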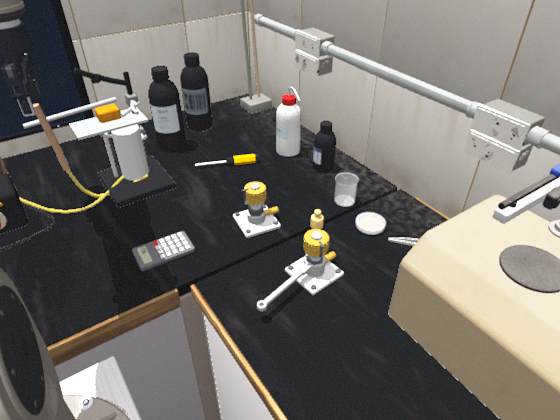

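View pics/top0.png

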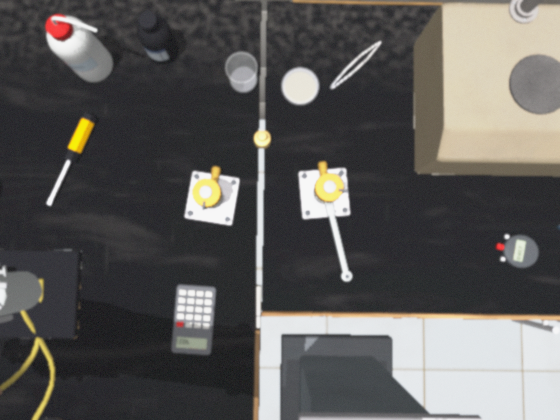

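View pics/wrist0.png

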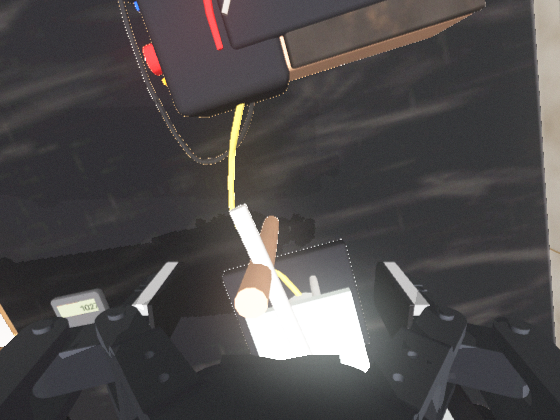

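The loose port is the right one: in the top view its cap is at about (329,187) and the spanner end at (347,276). The other port, at (207,193), has no spanner.

```bash
cat > h.py <<'E'
import numpy as np, cv2
from rig import ctrl, viewer
def ray(n,px,z,info=None):
    i=info or viewer.camera_info(n); K,R,t=map(np.array,(i["K"],i["R"],i["t"]))
    d=R.T@np.linalg.inv(K)@np.array([px[0],px[1],1.]); c=-R.T@t
    return c+d*(z-c[2])/d[2]
def proj(n,X,info=None):
    i=info or viewer.camera_info(n); p=i["K"]@(i["R"]@np.array(X)+i["t"]); return p[:2]/p[2]
def crop(src,dst,x0,y0,w,h,f):
    im=cv2.imread(src)[y0:y0+h,x0:x0+w]; cv2.imwrite(dst,cv2.resize(im,None,fx=f,fy=f,interpolation=cv2.INTER_CUBIC))
E
python3 - <<'E'
from h import *
crop("pics/top0.png","pics/tc.png",285,150,90,140,4)
crop("pics/scene0.png","pics/sc.png",245,190,120,125,5)
print(ray("top",(329,187),.1),ray("top",(347,276),.035),ray("top",(207,193),.1))
print(ray("scene",(316,236),.1),ray("scene",(262,304),.035))
E
```

```text
[0.53538755 0.12129025 0.1       ] [0.39225483 0.08326482 0.035     ] [0.52259784 0.31580255 0.1       ]
[0.5342323  0.11746451 0.1       ] [0.39509986 0.08538598 0.035     ]
```

View pics/tc.png

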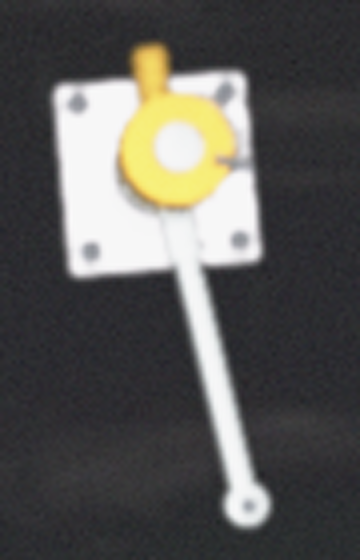

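View pics/sc.png

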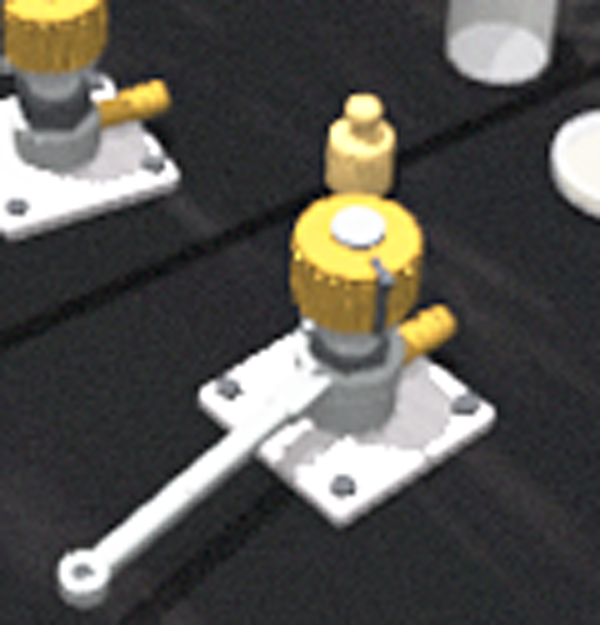

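```bash
python3 -m inch '1 0 0 -20 0 0 0;1 0 0 -40 0 0 0;1 0 0 -40 0 0 0;1 0 0 -40 0 0 0;1 0 0 -40 0 0 0;1 0 0 -20 0 0 0;1 0 0 0 0 0 0'; python3 -c "
from h import *
print(ray('scene',(255,186),.1)); print(ctrl.sense()['joints'])"
```

```text
t: 1.02
eef_pos: [0.1898, 0.6481, 0.4116]
tcp_rot: [0.0, 0.142, 0.99, 0.002]
contact_force: [0.4, -0.2, -0.3]
finger_gap: 0.995
[0.5251828  0.31613021 0.1       ]
[-1.44739721  0.32729451  0.09315236  1.31845101 -0.03009571  1.49345121
 -0.0710824 ]
```

```bash
python3 -m inch '1 -20 -17 0 0 0 3;1 -40 -34 0 0 0 0;1 -40 -34 0 0 0 0;1 -40 -34 0 0 0 0;1 -40 -34 0 0 0 0;1 -20 -17 0 0 0 0;1 0 0 0 0 0 0'; python3 -c "
from h import *
print(ctrl.sense()['joints'])"
```

```text
t: 1.9
eef_pos: [0.3245, 0.4198, 0.4089]
tcp_rot: [-0.0, 0.169, 0.986, 0.0]
contact_force: [-0.4, 0.2, -0.8]
finger_gap: 0.995
[-1.22975695  0.06029798  0.2086453   1.64767296 -0.01265538  1.43483701
  0.21056241]
```

```bash
python3 -m inch '1 -25 -18 0 0 0 0;1 -40 -29 0 0 0 0;1 -40 -29 0 0 0 0;1 -40 -29 0 0 0 0;1 -40 -29 0 0 0 0;1 -40 -29 0 0 0 0;1 -40 -29 0 0 0 0;1 -33 -21 0 0 0 0;1 0 0 0 0 0 10;1 0 0 20 0 0 10;1 0 0 40 0 0 10;1 0 0 40 0 0 10'; python3 -m inch '1 0 0 20 0 0 8;1 0 0 0 0 0 8;1 0 0 0 0 0 0';python3 -c "
from h import *
print(ctrl.sense()['joints']); print(ctrl.sense()['eef_pos'])
i=viewer.camera_info('wrist'); import pickle; pickle.dump(i,open('w1.pkl','wb'))
cv2.imwrite('pics/w1.png',viewer.camera('wrist')[:,:,::-1])"
```

```text
t: 3.4
eef_pos: [0.5338, 0.1233, 0.3073]
tcp_rot: [-0.0, 0.497, 0.868, -0.0]
contact_force: [-0.3, 1.4, -0.4]
finger_gap: 1.003
t: 3.78
eef_pos: [0.5338, 0.1232, 0.2882]
tcp_rot: [-0.0, 0.61, 0.792, -0.0]
contact_force: [-0.5, 0.3, 0.4]
finger_gap: 0.996
[-0.8939073   0.16453088  0.63031718  1.82150038 -0.10376186  1.18953739
  0.02671765]
[0.53381399 0.12315432 0.28823685]
```

View pics/w1.png

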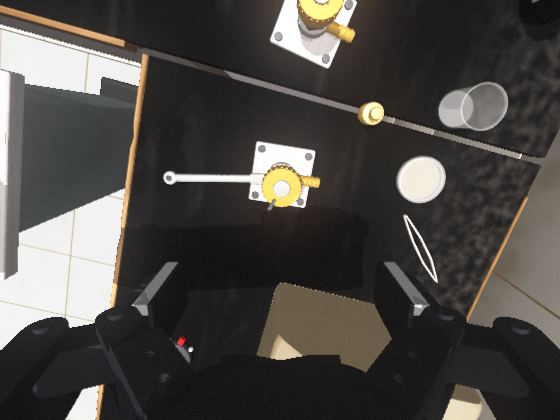

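```bash
python3 - <<'E'
from h import *
import pickle
i=pickle.load(open('w1.pkl','rb'))
crop("pics/w1.png","pics/w1c.png",155,130,180,95,4)
print(proj('wrist',[.5338,.1232,.2882],i),proj('wrist',[.5338,.1232,.10],i))
print(ray('wrist',(282.5,188.5),.102,i),ray('wrist',(170,178),.035,i))
print(-i['R'].T@i['t'])
E
```

```text
[280.85873623 248.9215547 ] [280.75619286 184.84700548]
[0.53669099 0.12001207 0.102     ] [0.3911949 0.082028  0.035    ]
[0.51609373 0.1896859  0.45325139]
```

View pics/w1c.png

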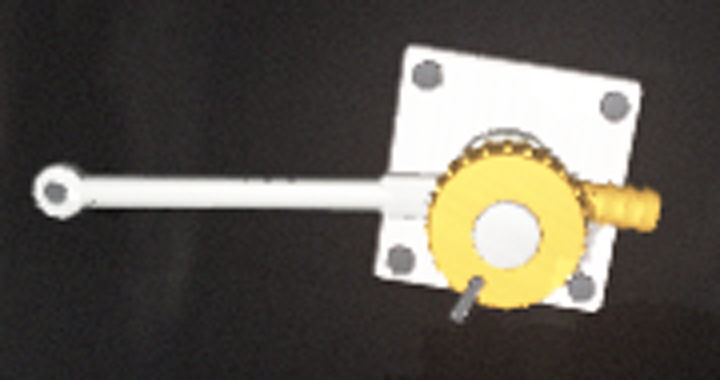

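```bash
python3 -m inch '1 -3.7 1.3 20 0 0 0;1 0 0 30 0 0 -8;1 0 0 30 0 0 -7;1 0 0 30 0 0 0;1 0 0 30 0 0 0;1 0 0 22 0 0 0;1 0 0 20 0 0 0;1 0 0 20 0 0 0;1 0 0 20 0 0 0;1 0 0 0 0 0 0';python3 -c "
from h import *
print(ctrl.sense()['joints']); print(ctrl.sense()['eef_pos'])
cv2.imwrite('pics/w2.png',viewer.camera('wrist')[:,:,::-1])
cv2.imwrite('pics/s2.png',viewer.camera('scene')[:,:,::-1])
crop('pics/s2.png','pics/s2c.png',200,120,200,180,3)"
```

```text
t: 5.08
eef_pos: [0.5356, 0.1191, 0.0658]
tcp_rot: [-0.001, 0.501, 0.865, -0.001]
contact_force: [0.0, -0.4, 0.2]
finger_gap: 0.999
[-0.73501097  0.44129513  0.49861048  2.03304815 -0.30695771  0.74118141
  0.4736953 ]
[0.53558552 0.11914513 0.06581079]
```

View pics/w2.png

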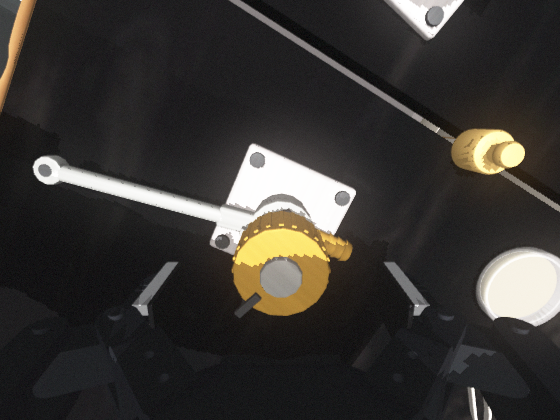

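View pics/s2c.png

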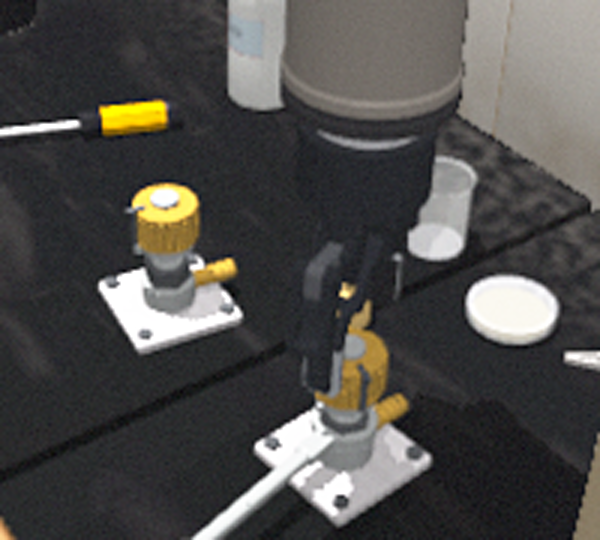

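The cap is centred between the pads at (281,277). I turned the tool the wrong way, though: the rib at (245,305) is now close to the left pad. I'll turn clockwise away from it, then close.

```bash
python3 -m inch '1 0 0 0 0 0 10;1 0 0 0 0 0 10;1 0 0 0 0 0 0;0.3 0 0 0 0 0 0;0.3 0 0 0 0 0 0;0.3 0 0 0 0 0 0;0.3 0 0 0 0 0 0;0.3 0 0 0 0 0 0';python3 -c "
from h import *
s=ctrl.sense();print(s['joints'],s['torque'])
cv2.imwrite('pics/w3.png',viewer.camera('wrist')[:,:,::-1])"
```

```text
t: 6.18
eef_pos: [0.5358, 0.1189, 0.0674]
tcp_rot: [-0.001, 0.644, 0.765, -0.0]
contact_force: [-8.6, -0.8, 19.1]
finger_gap: 0.506
[-0.80299036  0.45764707  0.58972179  2.03630931 -0.36928042  0.75233612
  0.18333127] [-0.18426425  2.0968901   0.09966961]
```

View pics/w3.png

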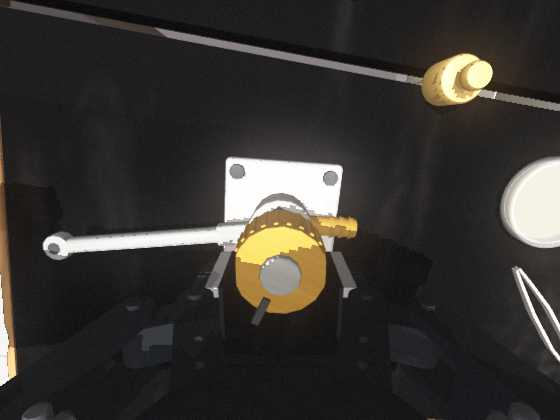

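```bash
cat > tq.py <<'E'
from h import *
s=ctrl.sense();print(s['t'],'j',s['joints'].round(3),'tq',np.round(s['torque'],2),'F',np.round(s['contact_force'],1))
w,x,y,z=s['tcp_rot'];print('jaw az',np.degrees(2*np.arctan2(y,x))-90)
E
python3 -m inch '0.3 0 0 -2 0 0 0;0.3 0 0 0 0 0 6;0.3 0 0 0 0 0 8;0.3 0 0 0 0 0 8;0.3 0 0 0 0 0 8';python3 tq.py
python3 -m inch '0.3 0 0 0 0 0 8;0.3 0 0 0 0 0 8;0.3 0 0 0 0 0 0';python3 tq.py
python3 -m inch '0.3 0 0 0 0 0 8;0.3 0 0 0 0 0 0';python3 tq.py
```

```text
t: 6.85
eef_pos: [0.5352, 0.1189, 0.068]
tcp_rot: [-0.0, 0.822, 0.57, -0.001]
contact_force: [-0.8, 0.5, -13.9]
finger_gap: 0.496
6.85 j [-0.906  0.496  0.729  2.041 -0.47   0.776 -0.249] tq [0.06 0.22 0.15] F [ -0.8   0.5 -13.9]
jaw az -20.510001422370408
t: 7.22
eef_pos: [0.5351, 0.119, 0.068]
tcp_rot: [-0.0, 0.892, 0.452, -0.001]
contact_force: [-3.7, 0.6, -12.0]
finger_gap: 0.498
7.225 j [-0.956  0.523  0.802  2.044 -0.528  0.792 -0.468] tq [ 0.16  0.8  -0.13] F [ -3.7   0.6 -12. ]
jaw az -36.22426663929112
t: 7.48
eef_pos: [0.535, 0.1191, 0.068]
tcp_rot: [-0.0, 0.921, 0.39, -0.001]
contact_force: [-6.0, 1.7, -15.1]
finger_gap: 0.497
7.475 j [-0.98   0.537  0.838  2.045 -0.557  0.802 -0.577] tq [ 0.28  1.17 -0.11] F [ -6.    1.7 -15.1]
jaw az -44.090513833615844
```

```bash

python3 -m inch '0.3 0 0 0 0 0 8;0.3 0 0 0 0 0 0';python3 tq.py
python3 -m inch '0.3 0 0 0 0 0 8;0.3 0 0 0 0 0 0';python3 tq.py
python3 -m inch '0.3 0 0 0 0 0 8;0.3 0 0 0 0 0 8;0.3 0 0 0 0 0 0';python3 tq.py;python3 -c "
from h import *
cv2.imwrite('pics/w4.png',viewer.camera('wrist')[:,:,::-1])
cv2.imwrite('pics/s4.png',viewer.camera('scene')[:,:,::-1])
crop('pics/s4.png','pics/s4c.png',270,200,100,90,6)"
```

```text
t: 7.72
eef_pos: [0.535, 0.1192, 0.068]
tcp_rot: [-0.0, 0.946, 0.325, -0.001]
contact_force: [-5.2, 1.9, -15.6]
finger_gap: 0.49
7.725 j [-1.003  0.553  0.874  2.046 -0.588  0.813 -0.687] tq [ 0.38  1.23 -0.16] F [ -5.2   1.9 -15.6]
jaw az -52.04694037546458
t: 7.98
eef_pos: [0.5349, 0.1192, 0.068]
tcp_rot: [-0.0, 0.966, 0.259, -0.001]
contact_force: [-6.2, 2.3, -14.2]
finger_gap: 0.489
7.975 j [-1.026  0.571  0.91   2.047 -0.619  0.825 -0.796] tq [0.37 1.35 0.37] F [ -6.2   2.3 -14.2]
jaw az -59.988745692460625
t: 8.35
eef_pos: [0.5291, 0.1181, 0.0672]
tcp_rot: [-0.001, 0.993, 0.121, -0.007]
contact_force: [-43.8, -3.2, 20.8]
finger_gap: 0.489
8.35 j [-1.069  0.608  0.982  2.053 -0.681  0.861 -1.016] tq [-0.34  9.82  0.19] F [-43.8  -3.2  20.8]
jaw az -76.06545037739876
```

View pics/w4.png

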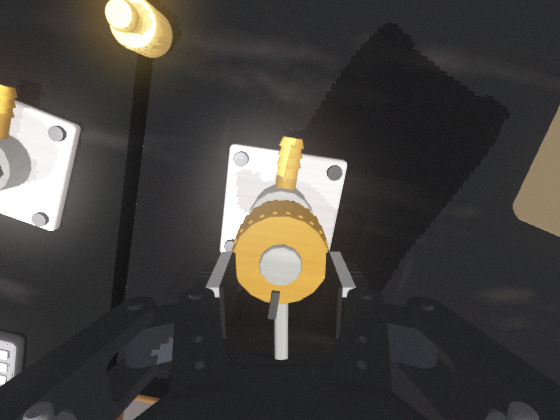

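View pics/s4c.png

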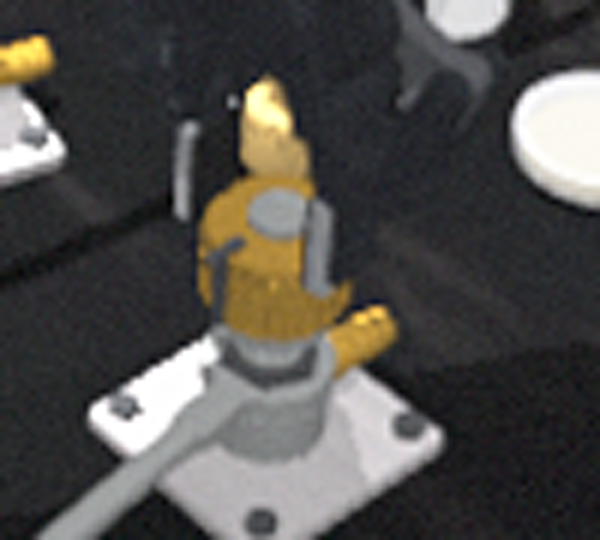

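```bash

python3 -m inch '1 0 0 0 0 0 0;1 0 0 0 0 0 0;1 0 0 0 0 0 0;1 0 0 0 0 0 0;1 0 0 -20 0 0 0;1 0 0 -40 0 0 0;1 0 0 -40 0 0 0;1 0 0 -20 0 0 0;1 0 0 0 0 0 0';python3 tq.py
python3 -c "
from h import *
i=viewer.camera_info('wrist');cv2.imwrite('pics/w5.png',viewer.camera('wrist')[:,:,::-1])
cv2.imwrite('pics/s5.png',viewer.camera('scene')[:,:,::-1])
crop('pics/s5.png','pics/s5c.png',270,200,100,90,6)
print(proj('wrist',[.536,.12,.1],i))"
```

```text
t: 9.57
eef_pos: [0.5368, 0.1194, 0.1901]
tcp_rot: [-0.001, 0.993, 0.119, 0.001]
contact_force: [-0.3, -0.2, -0.3]
finger_gap: 0.999
9.575 j [-1.231  0.467  1.185  1.953 -0.501  1.057 -1.157] tq [-0.02  0.06 -0.02] F [-0.3 -0.2 -0.3]
jaw az -76.28490823435524
[279.26659436 208.26006592]
```

View pics/w5.png

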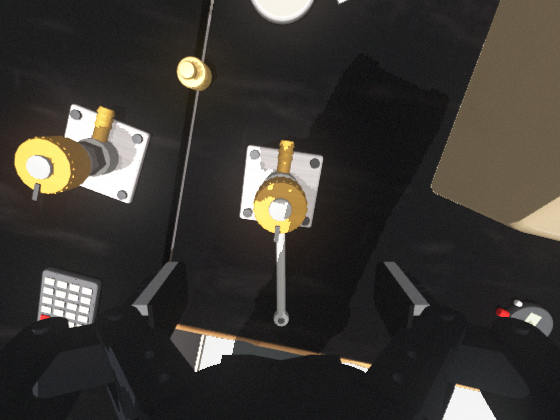

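View pics/s5c.png

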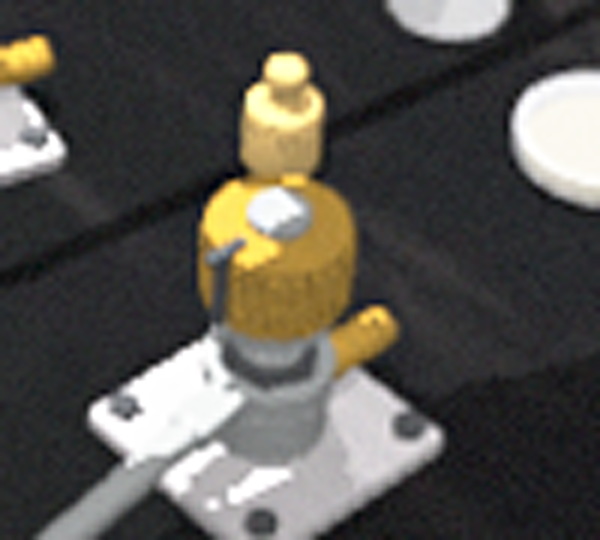

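```bash
python3 - <<'E'
from h import *
crop("pics/top0.png","pics/tl.png",175,155,75,75,7)
crop("pics/w5.png","pics/w5c.png",220,130,120,110,5)
cv2.imwrite('pics/t5.png',viewer.camera('top')[:,:,::-1])
crop("pics/t5.png","pics/t5c.png",285,150,90,140,4)
a=cv2.imread('pics/tl.png');b=cv2.imread('pics/w5c.png')
h=max(a.shape[0],b.shape[0]);f=lambda m:cv2.copyMakeBorder(m,0,h-m.shape[0],0,0,cv2.BORDER_CONSTANT)
m=np.hstack([f(a),f(b)]);cv2.imwrite('pics/m.png',cv2.resize(m,(800,int(h*800/m.shape[1])),interpolation=cv2.INTER_AREA)); print(m.shape)
E
```

```text
(550, 1125, 3)
```

View pics/m.png

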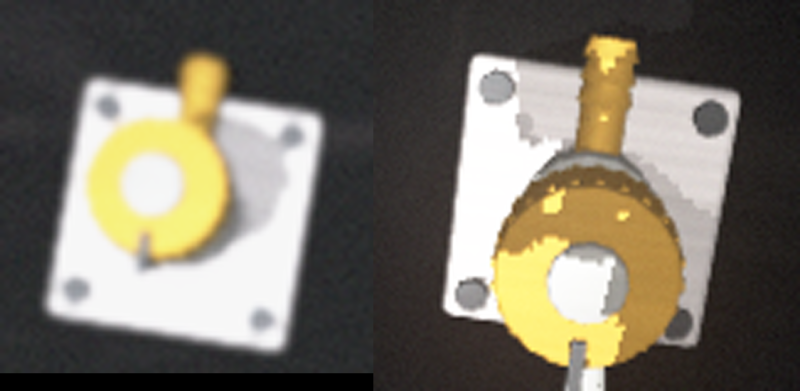

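View pics/t5c.png

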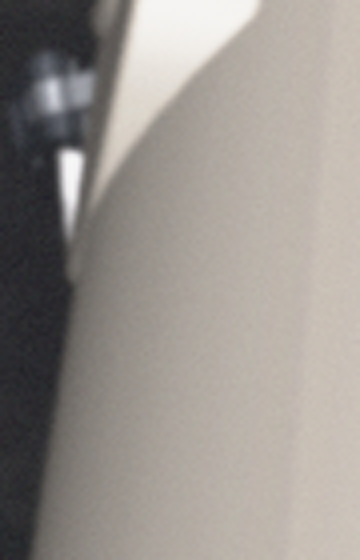

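```bash
python3 - <<'E'
from h import *
for n in("scene0","s5"): crop(f"pics/{n}.png",f"pics/{n}z.png",295,222,45,50,12)
a=cv2.imread('pics/scene0z.png');b=cv2.imread('pics/s5z.png')
m=np.hstack([a,b]);cv2.imwrite('pics/m2.png',cv2.resize(m,(800,444),interpolation=cv2.INTER_AREA))
i=viewer.camera_info('scene'); c=np.array([.536,.120,0])
for az in (180,185,190,195,200,205):
    u=np.array([np.cos(np.radians(az)),np.sin(np.radians(az)),0])
    print(az,[np.round((proj('scene',c+u*r+[0,0,z],i)-[295,222])*800/90,0) for r,z in((.0235,.095),(.0235,.068),(.021,.063))])
E
```

```text
180 [array([ 94., 175.]), array([ 89., 271.]), array([ 97., 284.])]
185 [array([100., 181.]), array([ 95., 276.]), array([103., 288.])]
190 [array([107., 186.]), array([102., 282.]), array([109., 293.])]
195 [array([115., 191.]), array([109., 286.]), array([116., 297.])]
200 [array([123., 195.]), array([117., 291.]), array([123., 301.])]
205 [array([132., 199.]), array([126., 294.]), array([131., 304.])]
```

View pics/m2.png

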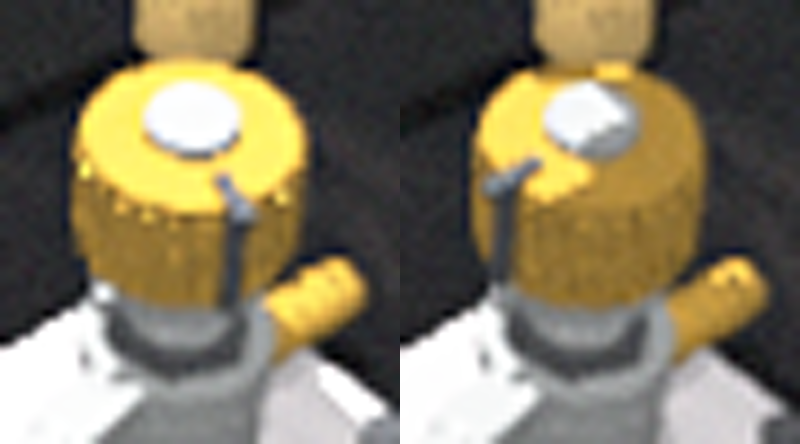

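The cap rib now stands over the flange rib: the rib base is at 186° and the flange rib at about 185°. The slip against the stop agrees with this, so on to the spanner.

```bash

python3 -m inch '1 -20 0 0 0 0 0;1 -40 0 0 0 0 0;1 -35 0 0 0 0 0;1 -10.6 0 0 0 0 0;0.7 0 0 30 0 0 0;0.7 0 0 40 0 0 0;0.7 0 0 30 0 0 0;0.7 0 0 10 0 0 0;0.7 0 0 0 0 0 0';python3 tq.py
python3 -c "
from h import *
i=viewer.camera_info('wrist');cv2.imwrite('pics/w6.png',viewer.camera('wrist')[:,:,::-1])
print(proj('wrist',[.536,.12,.1],i),proj('wrist',[.4343,.0939,.035],i), proj('wrist',ctrl.sense()['eef_pos'],i))"
```

```text
t: 10.85
eef_pos: [0.4335, 0.0934, 0.0786]
tcp_rot: [0.001, 0.993, 0.119, -0.0]
contact_force: [0.0, 0.5, 0.3]
finger_gap: 0.705
10.85 j [-1.187  0.381  1.003  2.266 -0.49   0.726 -1.171] tq [-0.01 -0.05  0.01] F [0.  0.5 0.3]
jaw az -76.37626376875498
[275.55823891  27.2790267 ] [279.48133064 223.38726298] [279.40899539 248.53678958]
```

View pics/w6.png

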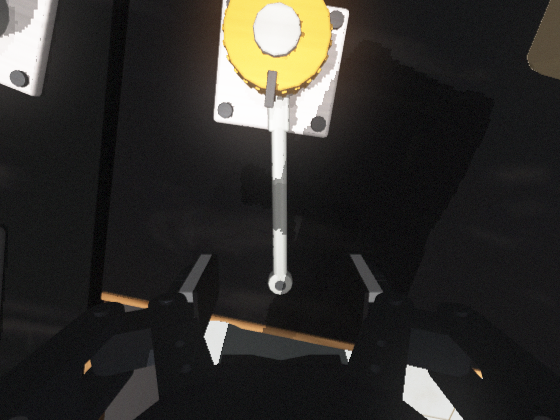

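The bar is centred between the pads and aligned with the tool (column 280). Descending and gripping.

```bash

python3 -m inch '0.5 0 0 20 0 0 0;0.5 0 0 25 0 0 0;0.5 0 0 13 0 0 0;0 0 0 0 0 0 0;0 0 0 0 0 0 0;0 0 0 0 0 0 0;0 0 0 0 0 0 0;0 0 0 0 0 0 0';python3 tq.py
python3 -c "
from h import *
cv2.imwrite('pics/w7.png',viewer.camera('wrist')[:,:,::-1])"
```

```text
t: 11.9
eef_pos: [0.4337, 0.0942, 0.0209]
tcp_rot: [-0.0, 0.993, 0.119, 0.0]
contact_force: [-0.2, 0.4, 0.2]
finger_gap: -0.0
11.9 j [-1.04   0.481  0.836  2.296 -0.644  0.609 -1.043] tq [ 0.03 -0.01  0.01] F [-0.2  0.4  0.2]
jaw az -76.3094456085457
```

View pics/w7.png

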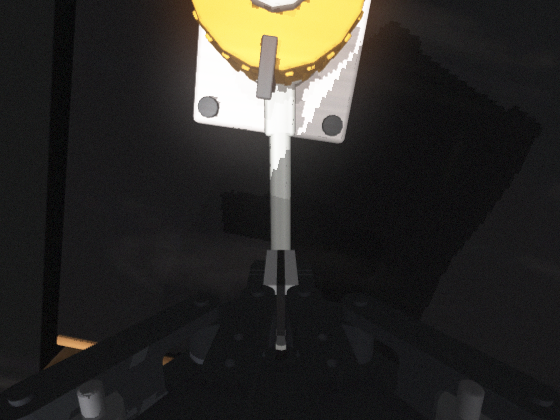

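```bash
python3 -c "
from h import *
cv2.imwrite('pics/s7.png',viewer.camera('scene')[:,:,::-1])
crop('pics/s7.png','pics/s7c.png',220,210,130,110,6)
crop('pics/w7.png','pics/w7c.png',230,230,100,130,4)"
```

```text
(no output)
```

View pics/s7c.png

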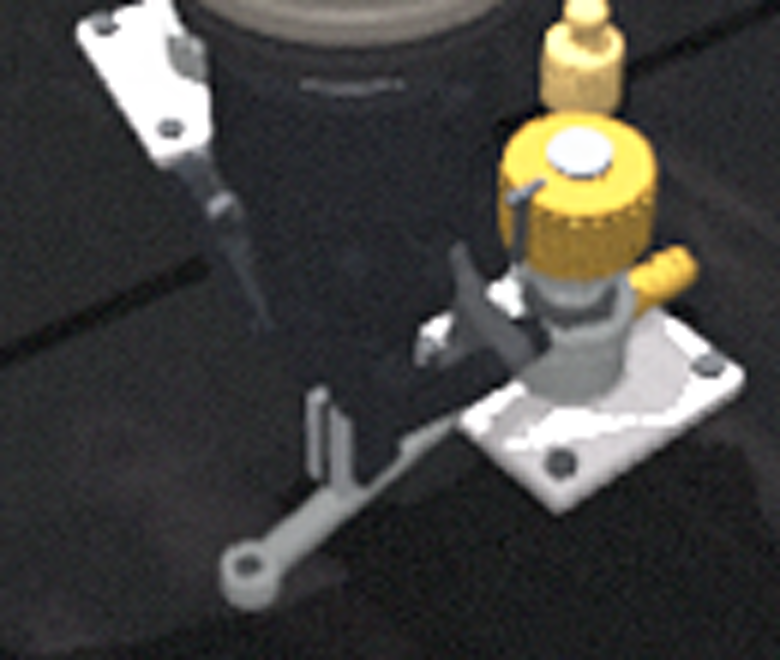

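View pics/w7c.png

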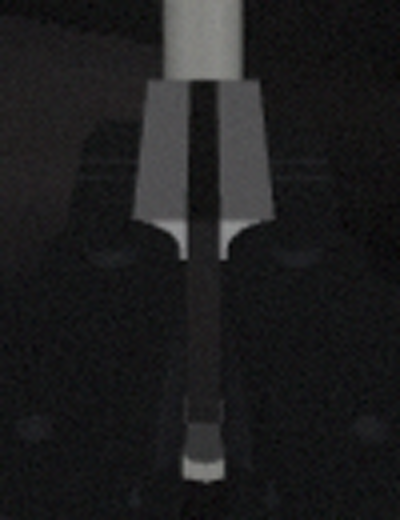

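```bash
python3 -c "
from h import *
s=ctrl.sense();p=s['eef_pos'];i=viewer.camera_info('scene')
print(-i['R'].T@i['t'])
for X in (p,p+[0,0,.019],p+[0,0,.04],[.4343,.0939,.04],[.4343,.0939,.03],[.392,.083,.04]): print(np.round(X,3),((proj('scene',X,i)-[220,210])*6).round())
u=np.array([.237,-.972,0])*.0127
for X in (p+u,p-u): print(np.round(X,3),((proj('scene',X,i)-[220,210])*6).round())
"
```

```text
[ 0.14626015 -0.33484141  0.62597334]
[0.434 0.094 0.021] [346. 519.]
[0.434 0.094 0.04 ] [346. 477.]
[0.434 0.094 0.061] [346. 429.]
[0.434 0.094 0.04 ] [348. 476.]
[0.434 0.094 0.03 ] [348. 499.]
[0.392 0.083 0.04 ] [247. 563.]
[0.437 0.082 0.021] [377. 542.]
[0.431 0.106 0.021] [315. 498.]
```

The readings disagree: the gap reads 0, although a 10 mm bar should be between the fingers. I'll open them and look before swinging.

```bash

python3 -m inch '0.5 0 0 0 0 0 0;0.5 0 0 0 0 0 0;0.5 0 0 0 0 0 0'
python3 -c "
from h import *
i=viewer.camera_info('wrist');s=ctrl.sense();print(s['finger_gap'],s['eef_pos'],-i['R'].T@i['t'])
cv2.imwrite('pics/w8.png',viewer.camera('wrist')[:,:,::-1])
cv2.imwrite('pics/s8.png',viewer.camera('scene')[:,:,::-1])
crop('pics/s8.png','pics/s8c.png',220,210,130,110,6)"
```

```text
t: 12.38
eef_pos: [0.4336, 0.0941, 0.0207]
tcp_rot: [0.0, 0.993, 0.119, -0.0]
contact_force: [-0.8, 0.6, -0.7]
finger_gap: 0.5
0.49967362637419077 [0.43364139 0.094052   0.02069679] [0.50062777 0.10998211 0.18572466]
```

View pics/w8.png

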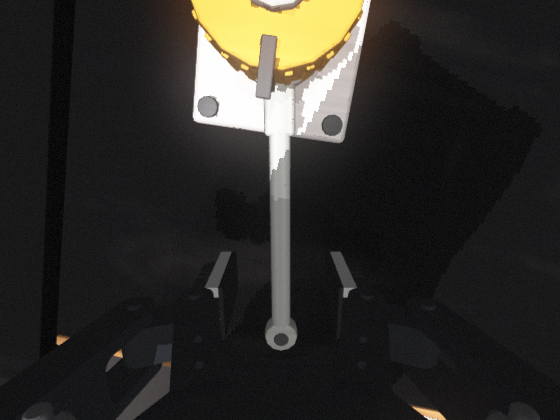

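View pics/s8c.png

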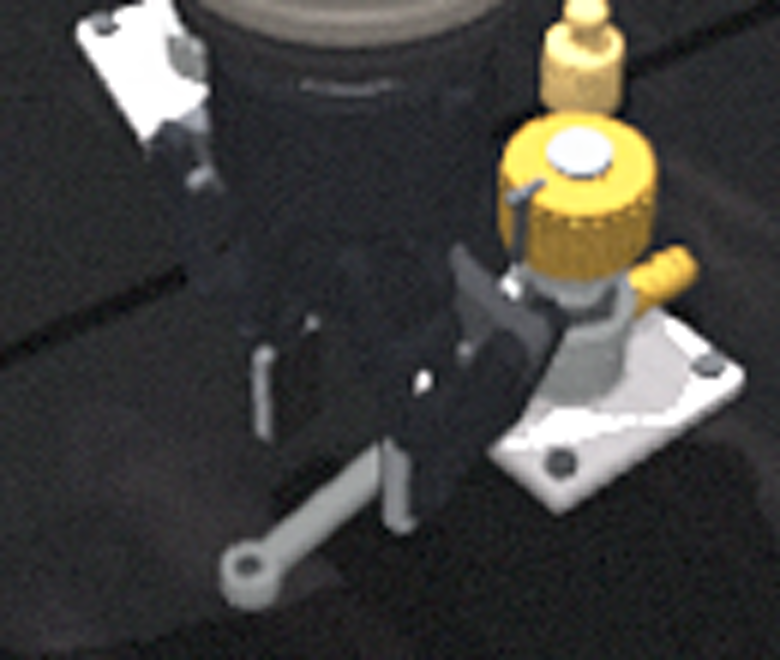

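The pictures put the fingertips about 20 mm above the stated TCP, so the fingers shut above the bar. Descending 15 mm more is safe either way, since the tips stay above the bench.

```bash

python3 -m inch '0.5 0 0 5 0 0 0;0.5 0 0 5 0 0 0;0.5 0 0 5 0 0 0;0.5 0 0 0 0 0 0';python3 tq.py
python3 -m inch '0 0 0 0 0 0 0;0 0 0 0 0 0 0;0 0 0 0 0 0 0;0 0 0 0 0 0 0';python3 tq.py
python3 -c "
from h import *
cv2.imwrite('pics/w9.png',viewer.camera('wrist')[:,:,::-1])
cv2.imwrite('pics/s9.png',viewer.camera('scene')[:,:,::-1])
crop('pics/s9.png','pics/s9c.png',220,210,130,110,6)"
```

```text
t: 12.98
eef_pos: [0.4334, 0.0938, 0.0053]
tcp_rot: [0.0, 0.993, 0.119, -0.0]
contact_force: [-0.5, -0.1, 0.7]
finger_gap: 0.497
12.975 j [-1.002  0.508  0.791  2.301 -0.684  0.578 -1.011] tq [-0.02 -0.05 -0.03] F [-0.5 -0.1  0.7]
jaw az -76.33421676266164
t: 13.48
eef_pos: [0.4337, 0.0941, 0.0059]
tcp_rot: [-0.0, 0.993, 0.119, 0.0]
contact_force: [-2.0, -0.5, 5.3]
finger_gap: 0.099
13.475 j [-1.003  0.506  0.792  2.301 -0.684  0.579 -1.011] tq [-0.08  0.27  0.19] F [-2.  -0.5  5.3]
jaw az -76.31082539489725
```

View pics/w9.png

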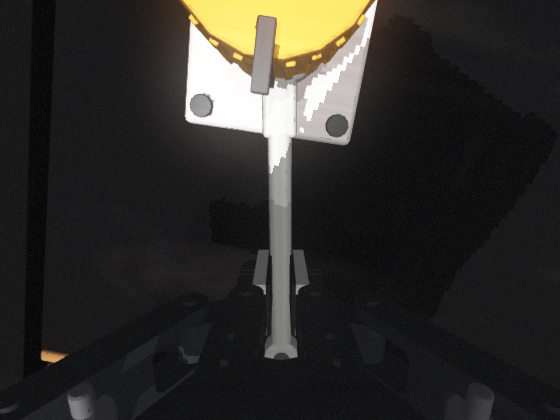

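View pics/s9c.png

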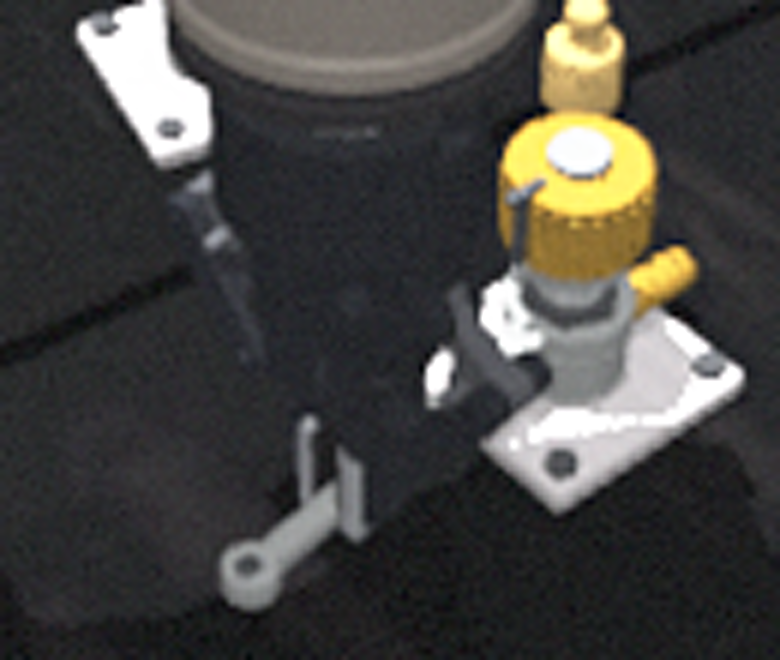

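Now it's truly gripped: the gap reads 0.099 and the bar runs between the pads. Swinging clockwise about the port axis.

```bash

python3 -m inch '0 0.1 -3.7 0 0 0 2;0 0.3 -7.3 0 0 0 4;0 0.3 -7.3 0 0 0 4;0 0.3 -7.3 0 0 0 4;0 0.3 -7.3 0 0 0 4;0 0 0 0 0 0 0';python3 tq.py
python3 -m inch '0 0.3 -7.3 0 0 0 4;0 0.3 -7.3 0 0 0 4;0 0.1 -3.7 0 0 0 2;0 0 0 0 0 0 0';python3 tq.py
```

```text
t: 14.32
eef_pos: [0.4309, 0.1278, 0.0058]
tcp_rot: [-0.0, 0.999, -0.039, -0.0]
contact_force: [-3.9, 2.5, 11.8]
finger_gap: 0.093
14.325 j [-1.133  0.555  0.877  2.291 -0.773  0.621 -1.313] tq [ 0.51  0.93 -0.11] F [-3.9  2.5 11.8]
jaw az -94.41346269120866
t: 14.82
eef_pos: [0.4339, 0.1458, 0.0058]
tcp_rot: [-0.0, 0.992, -0.125, -0.0]
contact_force: [-4.9, 3.7, 11.3]
finger_gap: 0.098
14.825 j [-1.191  0.592  0.921  2.275 -0.821  0.654 -1.478] tq [ 0.69  1.   -0.07] F [-4.9  3.7 11.3]
jaw az -104.3918372900423
```

```bash

python3 -m inch '0 0.1 -3.7 0 0 0 2;0 0.1 -3.7 0 0 0 2;0 0 0 0 0 0 0';python3 tq.py
python3 -m inch '0 0.1 -3.7 0 0 0 2;0 0.1 -3.7 0 0 0 2;0 0 0 0 0 0 0';python3 tq.py
```

```text
t: 15.2
eef_pos: [0.4359, 0.1528, 0.0058]
tcp_rot: [-0.0, 0.987, -0.16, -0.001]
contact_force: [-5.3, 3.0, 12.5]
finger_gap: 0.093
15.2 j [-1.211  0.608  0.937  2.266 -0.839  0.669 -1.544] tq [ 0.6   1.12 -0.09] F [-5.3  3.  12.5]
jaw az -108.39531752064211
t: 15.58
eef_pos: [0.4368, 0.1554, 0.0055]
tcp_rot: [0.002, 0.981, -0.195, -0.001]
contact_force: [-15.0, -22.9, 26.5]
finger_gap: 0.096
15.575 j [-1.228  0.625  0.956  2.26  -0.853  0.684 -1.609] tq [-4.99  3.09  0.95] F [-15.  -22.9  26.5]
jaw az -112.5006290795122
```

The stop is felt: 27 N sideways after 34° (about 0.60 rad), where free swinging took about 5 N. Releasing and rising.

```bash

python3 -m inch '0.5 0 0 0 0 0 0;0.5 0 0 0 0 0 0;0.5 0 0 0 0 0 0;0.5 0 0 0 0 0 0;0.5 0 0 -20 0 0 0;0.5 0 0 -40 0 0 0;0.5 0 0 -60 0 0 0;0.5 0 0 -60 0 0 0;0.5 0 0 -20 0 0 0;0.5 0 0 0 0 0 0';python3 tq.py
python3 -c "
from h import *
i=viewer.camera_info('wrist');cv2.imwrite('pics/w10.png',viewer.camera('wrist')[:,:,::-1])
cv2.imwrite('pics/s10.png',viewer.camera('scene')[:,:,::-1])
crop('pics/s10.png','pics/s10c.png',230,200,130,110,6)
import pickle;pickle.dump(i,open('w10.pkl','wb'))"
```

```text
t: 16.82
eef_pos: [0.4394, 0.16, 0.2067]
tcp_rot: [-0.002, 0.981, -0.193, -0.0]
contact_force: [-0.5, 0.4, -0.8]
finger_gap: 0.499
16.825 j [-1.665  0.232  1.374  2.103 -0.275  1.008 -2.106] tq [0.01 0.03 0.04] F [-0.5  0.4 -0.8]
jaw az -112.22769485196591
```

View pics/w10.png

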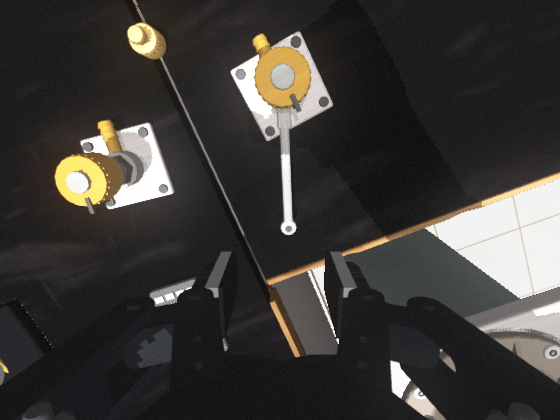

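View pics/s10c.png

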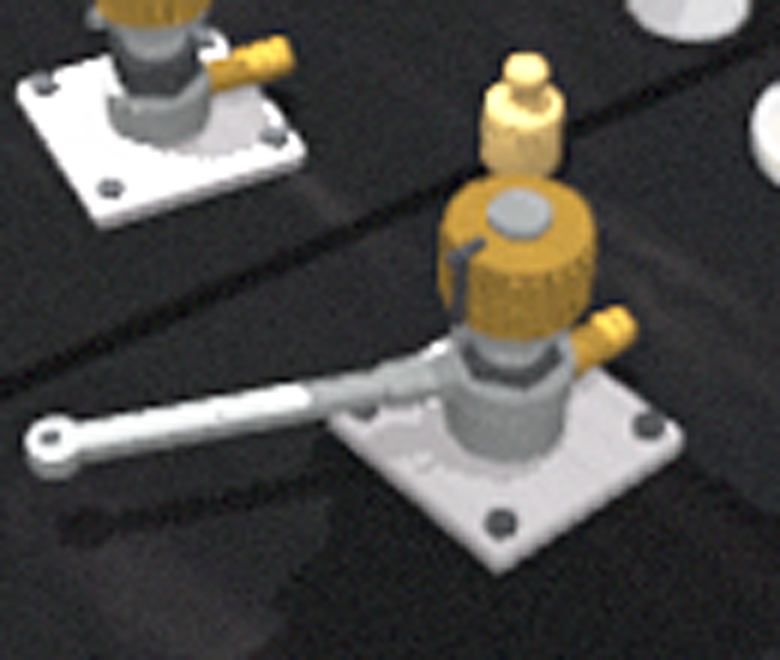

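```bash

python3 -m inch '0.5 0 0 20 0 0 0;0.5 0 0 30 0 0 0;0.5 0 0 10 0 0 0;0.5 0 0 0 0 0 0';python3 tq.py
python3 - <<'E'
from h import *
import pickle
i=pickle.load(open('w10.pkl','rb'))
r=ray('wrist',(288.5,228),.038,i);c=ray('wrist',(283,75),.102,i);print(r,c)
s=ray('scene',(230+50/6,200+437/6),.04);print(s)
for q in(r,s):print(np.degrees(np.arctan2(q[1]-.12,q[0]-.536)),np.hypot(q[1]-.12,q[0]-.536))
E
```

```text
t: 17.42
eef_pos: [0.439, 0.1576, 0.1452]
tcp_rot: [0.001, 0.981, -0.194, -0.0]
contact_force: [-0.4, -0.3, 0.6]
finger_gap: 0.496
17.425 j [-1.468  0.334  1.19   2.166 -0.401  0.889 -1.999] tq [ 0.02 -0.02 -0.02] F [-0.4 -0.3  0.6]
jaw az -112.42751951858668
[0.3942361  0.16900332 0.038     ] [0.53558182 0.1185548  0.102     ]
[0.39572111 0.16836444 0.04      ]
160.9313426402294 0.149994429964483
160.97716300388834 0.1483822276926534
```

```bash
python3 -c "
from rig import ctrl
print(ctrl.job_done())"
```

```text
the job is handed in; nothing more can be done
None
```

I screwed the right-hand port's cap clockwise to its stop, then swung its spanner clockwise to its own stop, let go and handed the job in at about 17.4 s.

**Cap**
- It turned about 68° (1.19 rad), which fits a start near 0.1 rad. Near the end the fingers slipped and the side force jumped from about 6 N to 44 N.
- After release, its dark rib stood over the flange rib, at 186° against about 185°. That reading is good to roughly 5°. The last scene picture shows the rib unmoved.

**Spanner**
- It turned about 34° (0.59 rad), which fits a start near 0.1 rad. The side force rose from about 6 N to 27 N at the stop.
- After release, the wrist and scene pictures both put it at 161°, with the gripper open, clear and reading no force.

**What did not go as expected**
- **Fingertips:** they sat about 20 mm behind the stated TCP. My first close on the spanner therefore shut on nothing above the bar, so I went 15 mm lower and gripped properly. For the same reason the cap was probably held only by its upper part.
- **Joint 3:** while rising after the release it read 1.374, against a listed range limit of 1.37. I backed it off to 1.19 at once, but I can't rule out that this counts as passing the range.
- **Port spacing:** the two ports measured about 0.195 m apart, not 0.25 m.

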